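# Park the crank and lock the salad spinner

### The arm

A 6-joint arm with a two-finger parallel gripper is mounted at the origin on the work surface. World frame = base frame: x ahead of the robot, y to its left, z up, the work surface at z = 0. Lengths are in m, angles in rad, forces in N, time in s.
With the tool pointing down it reaches from about 0.425 to 0.95 m from the base axis. Payload 14.7 kg.
Tool frame: the origin (TCP) lies midway between the tips of the shut fingers; the grasp point (between the pads) lies 19 mm behind it; z points along the fingers, y is the direction in which the jaws open and shut (so a half turn about z gives the same grasp; the last joint's range is limited). The gripper opens to 85 mm and grips with 20 to 120 N. Pads are 22 mm wide; open, the fingers measure 114 mm over their backs; the gripper's body (76 mm by 85 mm) begins 54 mm behind the grasp point. The pads swing forward as they close: fully open they stand 13 mm farther back than shut.
Start: joints at [-1.199, 0.48, 1.596, -0, 1.065, -0.047], TCP at [0.264, -0.594, 0.231] pointing down, gripper open.
Joint ranges: [-2.75, 2.75], [-0.82, 2.05], [0.23, 2.67], [-1.56, 4.7], [0.09, 2.69], [-2.92, 2.92]. Speed limits (rad/s): [1.89, 1.89, 2.39, 3.01, 3.01, 3.01].

### API

Orientations are given as a rotation vector (axis times angle).
In Python, from station import bot, viewer, nets gives the robot as it stands.
- The arm moves only by the tool send_rows, never from a script. Its argument "targets" is one flat list of numbers, 7 for each row, row after row: the closure, from 0 (fully open) to 1 (shut), then the shift along the tool's x, y, z in mm, then the turn, a rotation vector about the tool's x, y, z in rad. A call has 1 to 20 rows; each row is the pose to reach, as a shift and turn from the pose commanded when the call began, along the tool's axes at that moment; what a row does not reach only later rows make up. A row lasts 1/12 s, in which the tool goes at most 41.7 mm and 7.16 degrees, less where a joint would pass 70% of its speed; a pose out of reach is approached as far as the arm can. A call with a gripper value outside its range is refused whole. The fingers move at their own pace and stop on an object; the grip force is fixed at half the most. Time passes only in rows, so rows that repeat a pose let the fingers close. It gives the time, the measured TCP pose, the force and the opening at its end, in the units of the state.
- bot.observe(): the state, without advancing time (a new reading comes with each control period).
- viewer.get_image(name): name is "side" or "top"; returns the picture (400x640x3 uint8, red, green, blue); there is no depth.
- viewer.calibration(name): a dict with "fx", "fy", "cx", "cy" (pixels), "extrinsics" (4x4, takes a point from camera to world coordinates). Camera axes: x right, y down, z forward; pixel columns grow to the right and rows downward; lengths in m; the calibration is good to about 2 mm. A picture is of the moment at which its call begins. calibration takes no time and is no camera call.
- bot.sign_off(): hands the job in, once; it reports no verdict.
Trained networks look in the newest picture that a camera, given by its name, has taken for a name from the list of things; names that differ only in an ending like _2 or _b are one class to them, and where a whole thing is asked for, a point or a joint stands for the part that bears it (a point fixed in the world has none). Each returns a list of dicts, best first, with "p" (0 to 1); they miss things now and then, are a little off and sometimes report something else, mostly with a low value. They report only what shows in the picture. A call takes as long as a camera call.
- nets.boxes_of(camera, query): "rect" ([centre column, centre row, width, height] in pixels, round what is visible of it).
The state is a dict: "time": time; "joint_pos": joint angles; "dq": joint speeds; "joint_torque": joint torques, N m; "position": TCP position; "tool_rot": TCP orientation; "wrist_force": force on the tool from outside, world axes, zero at the start; "ft_torque": the same for the moment, N m; "finger_gap": finger opening in m.
Only numpy, scipy, OpenCV 4.12 (cv2) and the standard library are available. Lean on these libraries where they do the work, as an engineer would, in place of code of your own. Each camera call takes 0.05 s, during which the arm holds its last target.

### The job

Make the salad spinner ready to put away, only by pushing with the fingertips: push its crank round clockwise (seen from above) until the arm rests against the raised stop block on the lid, then flip the toggle latch near the lid's rim past its centre, towards the low catch block, so that it snaps into its locked position. Do not lift, tip or shove the spinner along the table, and leave everything else where it stands.

Things in the scene. Friction and masses are not known exactly. Their poses are not given: they have to be found in the camera images.
- spinner: Loose hand-crank salad spinner, round, white plastic, 1.6 to 2.5 kg with its load, 250 mm across at the lid, flat lid top 160 mm above the table. Origin: centre of its underside; z up. In its own frame, on the lid: crank hub at the centre, stop block at +x, toggle latch near the rim at -x. It stands turned by up to 1.6 rad either way.
- crank (a joint): Crank angle, rad, about the spinner's vertical centre line. 0 = parked: arm along the spinner's +x, its side against the stop block. Grows counter-clockwise seen from above to 2.0; starts at 0.8 to 1.7. Light friction (under 1 N at the knob), stays where left. Flat grey arm 16 mm wide, reaching 84 mm from the centre, its top 180 mm above the table.
- crank_knob (a point): Centre of the top face of the crank's upright grey knob: a cylinder 22 mm in diameter, 36 mm tall (from 180 to 216 mm above the table), its axis 72 mm from the spinner's centre line.
- stop_block (a point): Centre of the top of the grey stop block fixed on the lid, 14 x 16 x 28 mm (from lid top to 187 mm above the table), 88 mm out along the spinner's +x axis and 17 mm towards -y. The parked crank arm lies against its +y face.
- latch (a joint): Angle, rad, of the grey toggle lever, hinged about the spinner's x direction. 0 = open (start), leaning 0.45 rad from upright to the spinner's -y side; 0.45 = upright dead centre; 0.9 = locked, leaning 0.45 rad to +y, towards the catch. A spring throws it from dead centre to the nearer end; a sideways push of 1.5 to 3 N at its tip starts it.
- catch_block (a point): Centre of the top of the low grey catch block on the lid, 22 x 6 x 12 mm, top 172 mm above the table, 46 mm to the +y side of the latch pivot.
- latch_pivot (a point): Centre of the latch's hinge pin, fixed to the lid: at x = -100 mm, y = 0 in the spinner's frame, 170 mm above the table, between two cheeks that rise to 178 mm above the table, 36 mm apart over their outsides and 22 mm long along y.
- latch_tip (a point): Centre of the round cross bar at the lever's end, 12 mm in diameter and 26 mm long along the spinner's x axis, 40 mm from the hinge pin; the flat lever below it is 22 mm wide and 8 mm thick. About 206 mm above the table when open or locked, 210 mm when upright.
- plate: Bystander: round white ceramic serving plate, 220 mm across, 22 mm tall; origin under its centre.
- spoon: Bystander: short olive-wood spoon, 190 mm, lying on the table; origin under its middle.
- scoop: Bystander: stainless measuring scoop, 48 mm cup 30 mm tall with a 90 mm flat handle, beside the spinner; origin under the cup.
- tea_glass: Bystander: tea glass, 66 mm across, 90 mm tall; origin under its centre.
- jar: Bystander: amber glass jar with steel lid, 72 mm across, 100 mm tall; origin under its centre.
- bowl: Bystander: small glazed bowl, 120 mm across, 50 mm tall; origin under its centre.
- oil: Bystander: green glass oil bottle, 64 mm across, 230 mm tall; origin under its centre.

How it is judged:
By the outcome, as a careful person would: the job done as asked, in the order asked, and still so for the second after the job is handed in, with the robot touching nothing.
It also fails if it takes over 48 s, if anything falls off the work surface, if the arm or the gripper's body presses on something with over 40 N, if the wrist force passes 120 N, or if a joint passes its speed limit or range.

## Working session

There is one attempt and no reset: what is moved stays moved. The work goes in short steps, Python scripts to look and compute and a tool call to move; the robot and the scene stay as the last step left them, time stands still between calls to the robot, and variables do not carry over. Pictures are saved under pics/ and viewed, and the job is handed in when it is done.

Besides the shell and the picture viewer there is one more tool, called after "Emit:" by a JSON object that holds its "name" and its "arguments", one argument or row to a line. send_rows: Moves the arm, as the interface text tells. Its arguments: {"type":"object","properties":{"targets":{"type":"array","items":{"type":"number"}}},"required":["targets"]}

```bash
mkdir -p pics; ls
python3 - <<'E'
from station import bot,viewer,nets
import cv2
s=bot.observe();print({k:s[k] for k in('time','position','tool_rot','finger_gap')})
for n in('top','side'):
    im=viewer.get_image(n);cv2.imwrite(f'pics/{n}0.png',im[:,:,::-1])
    c=viewer.calibration(n);print(n,c)
    for q in('spinner','crank_knob','stop_block','catch_block','latch_tip','latch','latch_pivot'):
        print(q,[( [round(float(v),1) for v in d['rect']],round(d['p'],2)) for d in nets.boxes_of(n,q)[:2]])
E
```

```text
pics
{'time': 0.0, 'position': array([ 0.264202  , -0.59343386,  0.23066434]), 'tool_rot': array([-3.07177872e+00, -6.52864052e-01,  3.56368812e-04]), 'finger_gap': 0.08564410618715894}
top {'fx': 488.89506208981896, 'fy': 488.89506208981896, 'cx': 317.1167027688929, 'cy': 204.0459586357144, 'extrinsics': array([[-0.01017845, -0.99929643,  0.03609779,  0.55551099],
       [-0.99984631,  0.0106861 ,  0.01389819, -0.02194825],
       [-0.01427416, -0.03595078, -0.99925161,  1.40727174],
       [ 0.        ,  0.        ,  0.        ,  1.        ]])}
spinner [([270.6, 215.4, 95.1, 100.6], 0.88), ([432.1, 231.4, 14.5, 38.0], 0.54)]
crank_knob [([264.2, 203.8, 26.3, 31.3], 0.82)]
stop_block [([274.1, 213.3, 98.8, 98.0], 0.78)]
catch_block [([273.3, 213.2, 94.2, 97.2], 0.87)]
latch_tip [([246.6, 244.1, 10.2, 9.2], 0.46)]
latch [([246.4, 244.2, 2.2, 8.9], 0.58), ([377.8, 148.9, 21.9, 25.0], 0.2)]
latch_pivot [([273.2, 215.0, 94.3, 102.3], 0.69)]
side {'fx': 364.2632609583476, 'fy': 364.2632609583476, 'cx': 318.3610713336383, 'cy': 198.58520357839075, 'extrinsics': array([[-0.89519705, -0.23627119,  0.37788644,  0.23941577],
       [-0.44566207,  0.4693456 , -0.76229917,  0.76818984],
       [ 0.00275   , -0.85081762, -0.52545391,  0.6869256 ],
       [ 0.        ,  0.        ,  0.        ,  1.        ]])}
spinner [([314.6, 245.8, 98.3, 98.5], 0.6)]
crank_knob [([299.4, 214.1, 39.0, 22.6], 0.76)]
stop_block [([313.6, 246.5, 98.5, 102.4], 0.94)]
catch_block [([313.2, 243.5, 100.0, 99.3], 0.76)]
latch_tip [([329.8, 234.9, 12.8, 23.6], 0.69)]
latch [([332.9, 233.9, 13.7, 22.1], 0.62)]
latch_pivot [([313.4, 243.8, 97.9, 101.8], 0.79), ([330.2, 235.3, 15.7, 22.6], 0.17)]
```

Run:
```python
import cv2
a=cv2.imread('pics/top0.png');b=cv2.imread('pics/side0.png')
cv2.imwrite('pics/topz.png',cv2.resize(a[150:280,200:350],None,fx=5,fy=4.6,interpolation=cv2.INTER_CUBIC)[:598])
cv2.imwrite('pics/topz.png',cv2.resize(a[155:275,205:345],None,fx=5,fy=5,interpolation=cv2.INTER_CUBIC))
cv2.imwrite('pics/sidez.png',cv2.resize(b[185:305,245:385],None,fx=5,fy=5,interpolation=cv2.INTER_CUBIC))
```

```text
(no output)
```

View pics/top0.png

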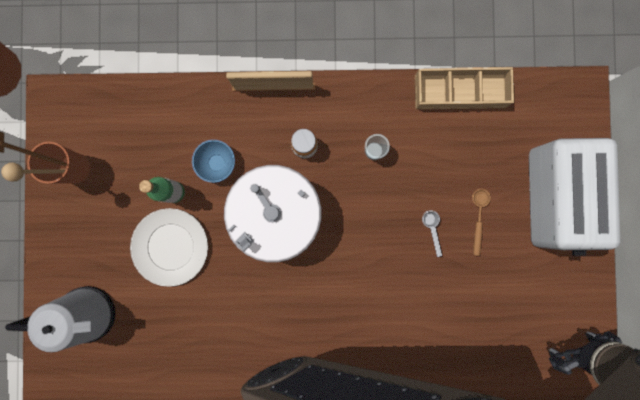

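View pics/side0.png

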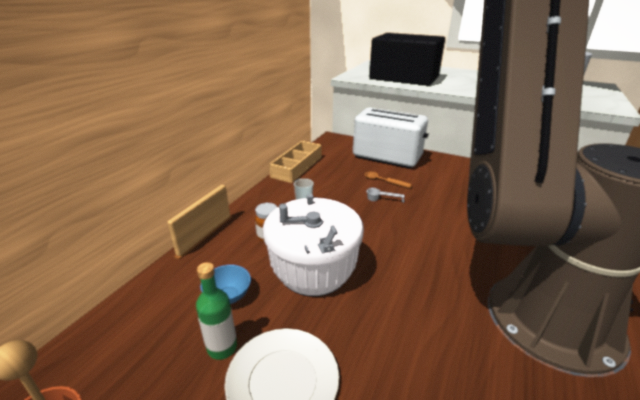

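View pics/topz.png

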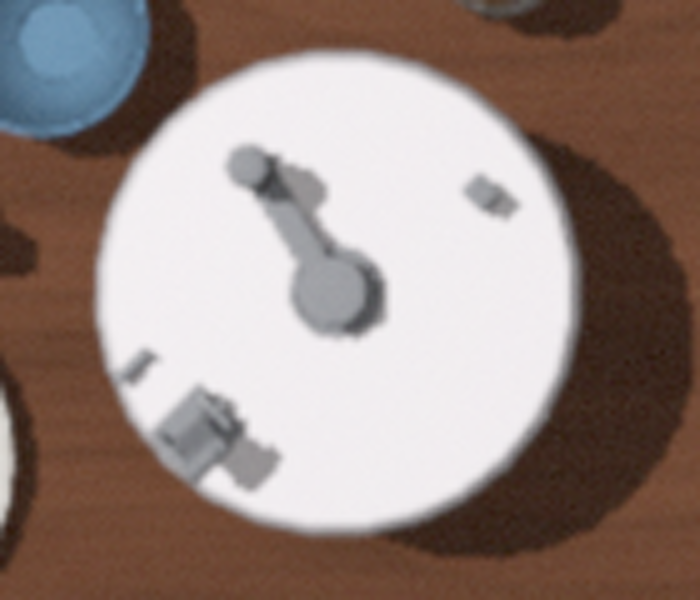

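View pics/sidez.png

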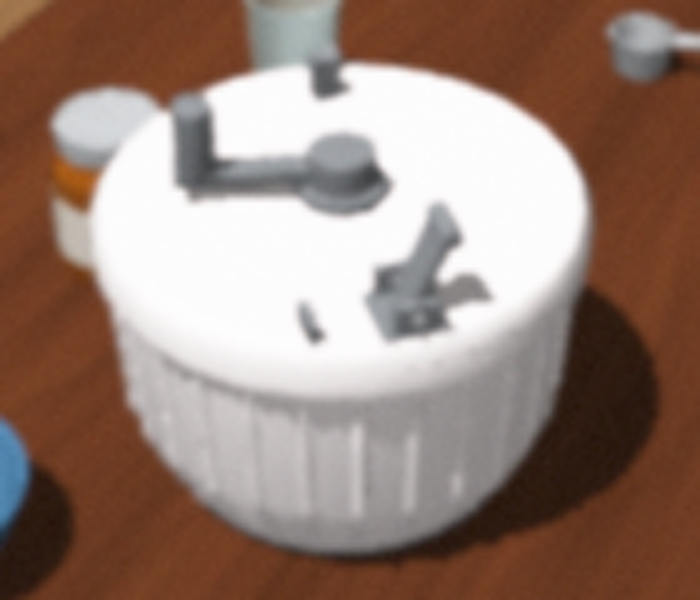

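The top view shows the crank arm pointing up and to the left, with the knob at about (254.6, 188). The stop block is at (302.5, 193.5), the catch at (233, 228) and the latch near (246, 244). The lid centre is at about (272.6, 213.2). In the side view the latch leans away from the catch, so it is open. Next I'll fit the pose.

```bash
cat > h.py <<'E'
import numpy as np,cv2
from station import bot,viewer,nets
from scipy.optimize import least_squares
def proj(n,P):
    c=viewer.calibration(n);E=np.linalg.inv(c['extrinsics']);p=E[:3,:3]@np.array(P)+E[:3,3]
    return np.array([c['fx']*p[0]/p[2]+c['cx'],c['fy']*p[1]/p[2]+c['cy']])
def back(n,uv,z):
    c=viewer.calibration(n);E=c['extrinsics'];d=E[:3,:3]@np.array([(uv[0]-c['cx'])/c['fx'],(uv[1]-c['cy'])/c['fy'],1]);o=E[:3,3]
    return o+d*(z-o[2])/d[2]
def w(q,P):
    x,y,a=q[:3];c,s=np.cos(a),np.sin(a);return [x+c*P[0]-s*P[1],y+s*P[0]+c*P[1],P[2]]
def knob(th):return [.072*np.cos(th),.072*np.sin(th),.216]
def tip(l):
    a=l-.45;return [-.1,.04*np.sin(a),.17+.04*np.cos(a)]
E
python3 - <<'E'
from h import *
z=lambda n,u,v:np.array([(205 if n=='top' else 245)+u/5-.4,(155 if n=='top' else 185)+v/5-.4])
obs=[('top',lambda q:knob(q[3]),z('top',248,165)),('top',lambda q:[.088,-.017,.187],z('top',484,188)),
('top',lambda q:[-.1,.046,.172],z('top',137,365)),('top',lambda q:[0,0,.16],z('top',338,291)),
('side',lambda q:knob(q[3]),z('side',193,101)),('side',lambda q:[.088,-.017,.187],z('side',324,57)),
('side',lambda q:tip(0),z('side',443,218)),('side',lambda q:[-.1,.046,.172],z('side',308,310)),('side',lambda q:[0,0,.16],z('side',339,214))]
f=lambda q:np.concatenate([proj(n,w(q,g(q)))-o for n,g,o in obs])
r=least_squares(f,[.5,.1,-.8,1.2],loss='soft_l1');print(r.x);print(f(r.x).reshape(-1,2).round(1))
q=r.x;np.save('q.npy',q)
for nm,P in dict(c=[0,0,.16],knob=knob(q[3]),park=knob(0),stop=[.088,-.017,.187],catch=[-.1,.046,.172],pivot=[-.1,0,.17],tip0=tip(0),tip1=tip(.9)).items(): print(nm,np.round(w(q,P),4))
for n in('top','side'):
  for t in('jar','tea_glass','oil','bowl'):
    for d in nets.boxes_of(n,t)[:1]:print(n,t,np.round(d['rect'],0),d['p'],back(n,d['rect'][:2],.08).round(3))
from scipy.spatial.transform import Rotation as R
print(R.from_rotvec(bot.observe()['tool_rot']).as_matrix().round(3))
for n in('top','side'):
  im=viewer.get_image(n)[:,:,::-1].copy()
  im=cv2.resize(im[155:275,205:345] if n=='top' else im[185:305,245:385],None,fx=5,fy=5,interpolation=cv2.INTER_CUBIC)
  for P in [knob(q[3]),[.088,-.017,.187],[-.1,.046,.172],[-.1,0,.17],tip(0),[0,0,.16]]+[[.125*np.cos(t),.125*np.sin(t),.16] for t in np.arange(0,6.28,.3)]:
    u=(proj(n,w(q,P))-([205,155] if n=='top' else [245,185])+.5)*5
    cv2.circle(im,tuple(int(v) for v in u),3,(0,0,255),-1)
  cv2.imwrite(f'pics/fit_{n}.png',im)
E
```

```text
[ 0.58019229  0.11003785 -0.79944256  1.36270801]
[[-0.2 -0.3]
 [-0.4  0.1]
 [-1.  -0.3]
 [ 0.1 -0.3]
 [-0.2  0. ]
 [ 0.  -1.5]
 [ 0.5  0.7]
 [ 0.2 -0.2]
 [ 0.7 -5.2]]
c [0.5802 0.11   0.16  ]
knob [0.6411 0.1485 0.216 ]
park [0.6304 0.0584 0.216 ]
stop [0.6293 0.0351 0.187 ]
catch [0.5435 0.2138 0.172 ]
pivot [0.5105 0.1817 0.17  ]
tip0 [0.498  0.1696 0.206 ]
tip1 [0.523  0.1939 0.206 ]
top jar [304. 145.  26.  28.] 0.8 [0.766 0.03  0.08 ]
top tea_glass [378. 148.  19.  31.] 0.78 [ 0.754 -0.171  0.08 ]
top oil [162. 191.  43.  30.] 0.63 [0.644 0.42  0.08 ]
top bowl [212. 162.  40.  43.] 0.74 [0.721 0.282 0.08 ]
side jar [264. 221.  22.  34.] 0.84 [0.761 0.067 0.08 ]
side tea_glass [304. 191.  18.  19.] 0.77 [ 0.74  -0.133  0.08 ]
side oil [215. 314.  42.  95.] 0.92 [0.665 0.397 0.08 ]
side bowl [225. 284.  49.  35.] 0.81 [0.7   0.318 0.08 ]
[[ 0.914  0.407  0.   ]
 [ 0.407 -0.914 -0.   ]
 [ 0.     0.    -1.   ]]
```

View pics/fit_top.png

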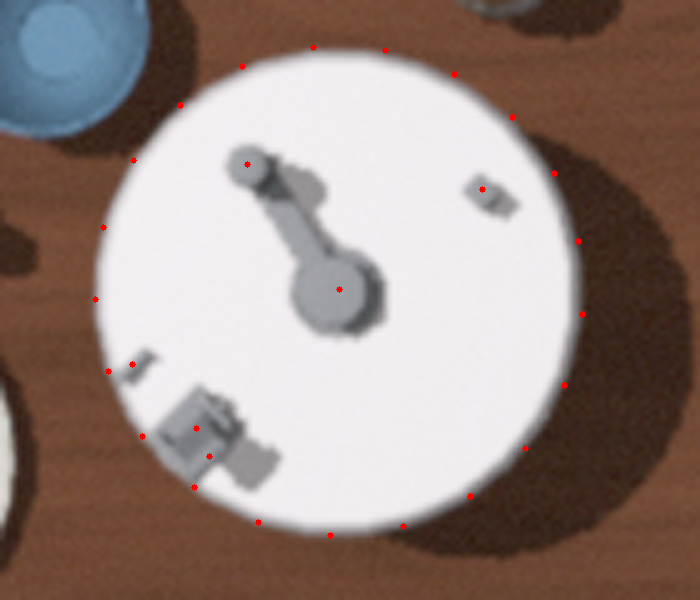

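View pics/fit_side.png

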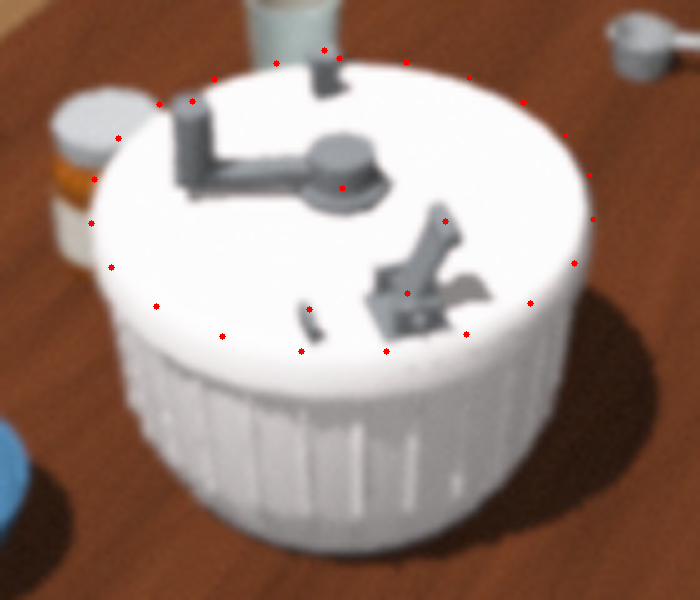

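```bash
python3 - <<'E'
from h import *
z=lambda n,u,v:np.array([(205 if n=='top' else 245)+u/5-.4,(155 if n=='top' else 185)+v/5-.4])
obs=[('top',lambda q:knob(q[3]),z('top',248,165)),('top',lambda q:[.088,-.017,.187],z('top',483,189)),
('top',lambda q:[-.1,.046,.172],z('top',135,367)),('top',lambda q:[0,0,.16],z('top',338,291)),
('side',lambda q:knob(q[3]),z('side',193,101)),('side',lambda q:[.088,-.017,.187],z('side',325,53)),
('side',lambda q:tip(0),z('side',443,220)),('side',lambda q:[-.1,.046,.172],z('side',308,310))]
f=lambda q:np.concatenate([proj(n,w(q,g(q)))-o for n,g,o in obs])
r=least_squares(f,[.5,.1,-.8,1.2]);q=r.x;print(q);print(f(q).reshape(-1,2).round(1));np.save('q.npy',q)
open('h.py','a').write('''
from scipy.spatial.transform import Rotation as R
def shift(p,yawx,ref=None):
    """shift mm and turn about tool z to put TCP at p, tool x at world angle yawx, tool down"""
    s=bot.observe();M=R.from_rotvec(s['tool_rot']).as_matrix() if ref is None else ref[1]
    o=s['position'] if ref is None else ref[0]
    T=np.array([[np.cos(yawx),np.sin(yawx),0],[np.sin(yawx),-np.cos(yawx),0],[0,0,-1]])
    return np.r_[(M.T@(np.array(p)-o)*1000).round(1),R.from_matrix(M.T@T).as_rotvec().round(3)]
def push(q,th,off,z):
    k=np.array(w(q,knob(th)));a=q[2]+th-np.pi/2
    t=np.array([np.cos(a),np.sin(a),0]);p=k-off*t;p[2]=z;return p,a+np.pi
''')
E
python3 - <<'E'
from h import *
q=np.load('q.npy');
for zz in(.26,.192):
  p,a=push(q,q[3],.036,zz);print(p.round(4),a,shift(p,a))
E
```

```text
[ 0.5798442   0.10992565 -0.80075899  1.36285617]
[[-0.1 -0.1]
 [-0.2  0.1]
 [-0.6 -0.6]
 [ 0.2 -0.2]
 [-0.1  0. ]
 [ 0.  -0.7]
 [ 0.6  0.3]
 [ 0.3 -0.2]]
[0.6216 0.1788 0.26  ] 2.132893508036863 [ 640.5   -560.5    -28.7     -0.       0.      -1.714]
[0.6216 0.1788 0.192 ] 2.132893508036863 [ 640.5   -560.5     39.3     -0.       0.      -1.714]
```

Emit:
{"name": "send_rows", "arguments": {
  "targets": [1, 0, 0, -30, 0, 0, 0, 1, 30, -26, -30, 0, 0, -0.1, 1, 640.5, -560.5, -30, 0, 0, -1.714, 1, 640.5, -560.5, -30, 0, 0, -1.714, 1, 640.5, -560.5, -30, 0, 0, -1.714, 1, 640.5, -560.5, -30, 0, 0, -1.714, 1, 640.5, -560.5, -30, 0, 0, -1.714, 1, 640.5, -560.5, -30, 0, 0, -1.714, 1, 640.5, -560.5, -30, 0, 0, -1.714, 1, 640.5, -560.5, -30, 0, 0, -1.714, 1, 640.5, -560.5, -30, 0, 0, -1.714, 1, 640.5, -560.5, -30, 0, 0, -1.714, 1, 640.5, -560.5, -30, 0, 0, -1.714, 1, 640.5, -560.5, -30, 0, 0, -1.714, 1, 640.5, -560.5, -30, 0, 0, -1.714, 1, 640.5, -560.5, -30, 0, 0, -1.714, 1, 640.5, -560.5, -30, 0, 0, -1.714, 1, 640.5, -560.5, -30, 0, 0, -1.714, 1, 640.5, -560.5, -30, 0, 0, -1.714, 1, 640.5, -560.5, -30, 0, 0, -1.714]
}}

```text
time: 2.97
position: [0.5963, 0.1252, 0.2615]
tool_rot: [1.518, 2.75, 0.0]
wrist_force: [1.6, -0.5, -0.0]
finger_gap: 0.0
```

Run:
```python
from h import *
q=np.load('q.npy');s=bot.observe();print(s['time'],s['position'],s['finger_gap'],s['wrist_force'])
p,a=push(q,q[3],.036,.192);print(shift(p,a))
```

```text
2.9667 [0.59630832 0.12520929 0.2614585 ] 1.4883214425515842e-05 [ 1.56324155 -0.47541769 -0.03261242]
[31.8 49.9 69.5  0.   0.   0. ]
```

Emit:
{"name": "send_rows", "arguments": {
  "targets": [1, 31, 49, 0, 0, 0, 0, 1, 31, 49, 0, 0, 0, 0, 1, 31, 49, 0, 0, 0, 0, 1, 31, 49, 0, 0, 0, 0]
}}

```text
time: 3.3
position: [0.6207, 0.1763, 0.2608]
tool_rot: [-1.516, -2.751, 0.001]
wrist_force: [0.2, -0.4, -0.5]
finger_gap: -0.0003
```

Run:
```python
from h import *
q=np.load('q.npy');s=bot.observe();print(s['time'],s['position'],s['wrist_force'])
p,a=push(q,q[3],.036,.192);print(shift(p,a))
a=viewer.get_image('side')[:,:,::-1];cv2.imwrite('pics/s1.png',cv2.resize(a[155:305,235:395],None,fx=4.9,fy=4.0))
```

```text
3.3 [0.62067624 0.17628443 0.26081163] [ 0.23919084 -0.39896008 -0.51772657]
[ 1.60e+00  2.10e+00  6.88e+01 -1.00e-03 -0.00e+00  2.00e-03]
```

View pics/s1.png

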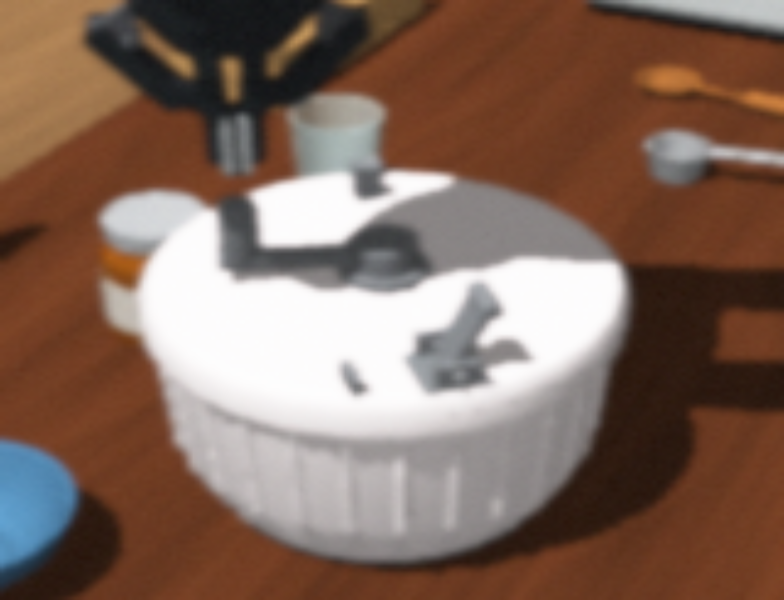

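The shut fingers hang at about (235, 170) in the zoomed picture, above and behind the knob, and nothing has been touched. I'll lower them now.

Emit:
{"name": "send_rows", "arguments": {
  "targets": [1, 1.5, 2, 20, 0, 0, 0, 1, 1.5, 2, 45, 0, 0, 0, 1, 1.5, 2, 60, 0, 0, 0, 1, 1.5, 2, 68, 0, 0, 0, 1, 1.5, 2, 68, 0, 0, 0, 1, 1.5, 2, 68, 0, 0, 0]
}}

```text
time: 3.85
position: [0.6217, 0.1769, 0.1938]
tool_rot: [1.52, 2.75, -0.0]
wrist_force: [-0.2, -0.4, 0.6]
finger_gap: -0.0003
```

Run:
```python
from h import *
q=np.load('q.npy');s=bot.observe();print(s['time'],s['position'],s['wrist_force'])
for th in np.r_[q[3],np.arange(1.3,.15,-.1)]:
  p,a=push(q,th,.022,.192);print(round(th,2),list(shift(p,a)))
for n in('side','top'):
  a=viewer.get_image(n)[:,:,::-1];cv2.imwrite('pics/%s2.png'%n,cv2.resize(a[155:305,235:395] if n=='side' else a[155:275,205:345],None,fx=4.9,fy=4.0 if n=='side' else 4.9))
```

```text
3.85 [0.62169468 0.17690025 0.19383361] [-0.23049717 -0.42651321  0.58946506]
1.36 [np.float64(-12.4), np.float64(0.9), np.float64(1.8), np.float64(0.0), np.float64(0.0), np.float64(-0.001)]
1.3 [np.float64(-16.9), np.float64(2.2), np.float64(1.8), np.float64(0.0), np.float64(0.0), np.float64(0.062)]
1.2 [np.float64(-24.3), np.float64(3.5), np.float64(1.8), np.float64(0.0), np.float64(0.0), np.float64(0.162)]
1.1 [np.float64(-31.8), np.float64(4.2), np.float64(1.8), np.float64(0.0), np.float64(0.0), np.float64(0.262)]
1.0 [np.float64(-39.3), np.float64(4.1), np.float64(1.8), np.float64(0.0), np.float64(0.0), np.float64(0.362)]
0.9 [np.float64(-46.8), np.float64(3.2), np.float64(1.8), np.float64(0.0), np.float64(0.0), np.float64(0.462)]
0.8 [np.float64(-54.2), np.float64(1.6), np.float64(1.8), np.float64(0.0), np.float64(0.0), np.float64(0.562)]
0.7 [np.float64(-61.3), np.float64(-0.8), np.float64(1.8), np.float64(0.0), np.float64(0.0), np.float64(0.662)]
0.6 [np.float64(-68.2), np.float64(-3.8), np.float64(1.8), np.float64(0.0), np.float64(0.0), np.float64(0.762)]
0.5 [np.float64(-74.8), np.float64(-7.5), np.float64(1.8), np.float64(0.0), np.float64(0.0), np.float64(0.862)]
0.4 [np.float64(-80.9), np.float64(-11.8), np.float64(1.8), np.float64(0.0), np.float64(0.0), np.float64(0.962)]
0.3 [np.float64(-86.6), np.float64(-16.8), np.float64(1.8), np.float64(0.0), np.float64(0.0), np.float64(1.062)]
0.2 [np.float64(-91.8), np.float64(-22.3), np.float64(1.8), np.float64(0.0), np.float64(0.0), np.float64(1.162)]
```

View pics/side2.png

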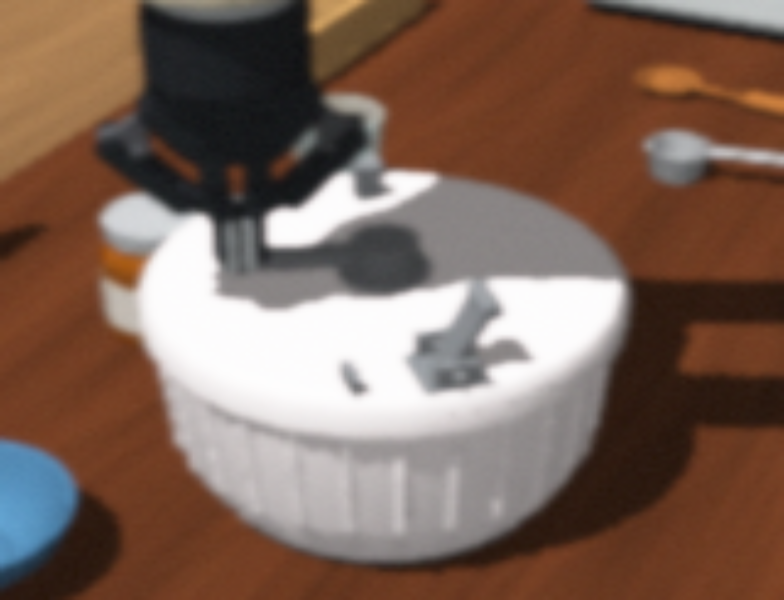

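View pics/top2.png

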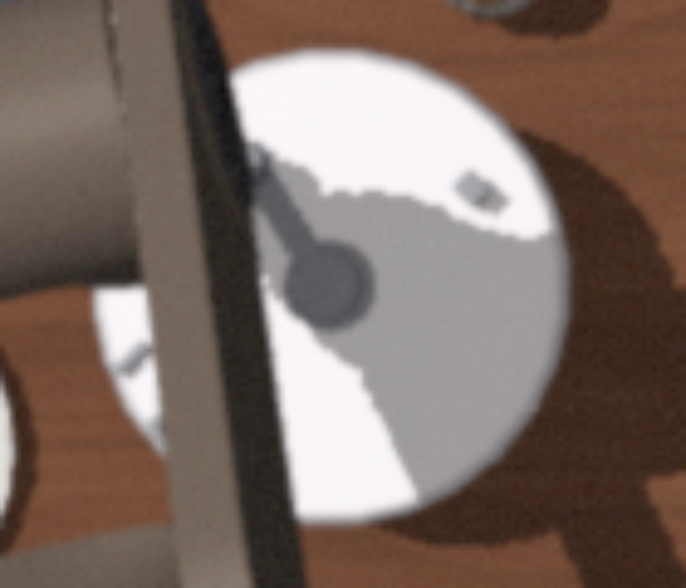

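The fingers are down behind the knob and clear of everything. I'll push along the arc to about 0.3 rad.

Emit:
{"name": "send_rows", "arguments": {
  "targets": [1, -6, 0.5, 0, 0, 0, 0, 1, -12.4, 0.9, 0, 0, 0, 0, 1, -16.9, 2.2, 0, 0, 0, 0.06, 1, -20.5, 2.9, 0, 0, 0, 0.11, 1, -24.3, 3.5, 0, 0, 0, 0.16, 1, -28, 3.9, 0, 0, 0, 0.21, 1, -31.8, 4.2, 0, 0, 0, 0.26, 1, -35.5, 4.2, 0, 0, 0, 0.31, 1, -39.3, 4.1, 0, 0, 0, 0.36, 1, -43, 3.7, 0, 0, 0, 0.41, 1, -46.8, 3.2, 0, 0, 0, 0.46, 1, -50.5, 2.5, 0, 0, 0, 0.51, 1, -54.2, 1.6, 0, 0, 0, 0.56, 1, -57.8, 0.5, 0, 0, 0, 0.61, 1, -61.3, -0.8, 0, 0, 0, 0.66, 1, -64.8, -2.2, 0, 0, 0, 0.71, 1, -68.2, -3.8, 0, 0, 0, 0.76, 1, -71.5, -5.6, 0, 0, 0, 0.81, 1, -74.8, -7.5, 0, 0, 0, 0.86, 1, -74.8, -7.5, 0, 0, 0, 0.86]
}}

```text
time: 5.62
position: [0.6557, 0.1093, 0.1938]
tool_rot: [2.529, 1.863, 0.001]
wrist_force: [0.2, -0.6, -0.2]
finger_gap: 0.0002
```

Run:
```python
from h import *
q=np.load('q.npy');s=bot.observe();print(s['time'],s['position'],s['wrist_force'])
for th in np.arange(.5,-.15,-.05):
  p,a=push(q,th,.022,.1938);print(round(th,2),[float(v) for v in shift(p,a)])
for n in('side','top'):
  a=viewer.get_image(n)[:,:,::-1];cv2.imwrite('pics/%s3.png'%n,cv2.resize(a[155:305,235:395] if n=='side' else a[155:275,205:345],None,fx=4.9,fy=4.0 if n=='side' else 4.9))
```

```text
5.6167 [0.6557437  0.10929115 0.19378394] [ 0.2131401  -0.61276052 -0.18399613]
0.5 [0.1, -0.7, -0.0, 0.001, -0.0, -0.0]
0.45 [-3.5, 0.3, -0.0, 0.001, -0.0, 0.05]
0.4 [-7.2, 1.2, -0.0, 0.001, -0.0, 0.1]
0.35 [-10.9, 1.8, -0.0, 0.001, -0.0, 0.15]
0.3 [-14.6, 2.3, -0.0, 0.001, -0.0, 0.2]
0.25 [-18.4, 2.5, -0.0, 0.001, -0.0, 0.25]
0.2 [-22.1, 2.6, -0.0, 0.001, -0.0, 0.3]
0.15 [-25.9, 2.5, -0.0, 0.001, -0.0, 0.35]
0.1 [-29.7, 2.2, -0.0, 0.001, -0.0, 0.4]
0.05 [-33.4, 1.7, -0.0, 0.001, -0.0, 0.45]
0.0 [-37.1, 1.1, -0.0, 0.001, -0.0, 0.5]
-0.05 [-40.8, 0.2, -0.0, 0.001, -0.0, 0.55]
-0.1 [-44.4, -0.8, -0.0, 0.001, -0.0, 0.6]
```

View pics/side3.png

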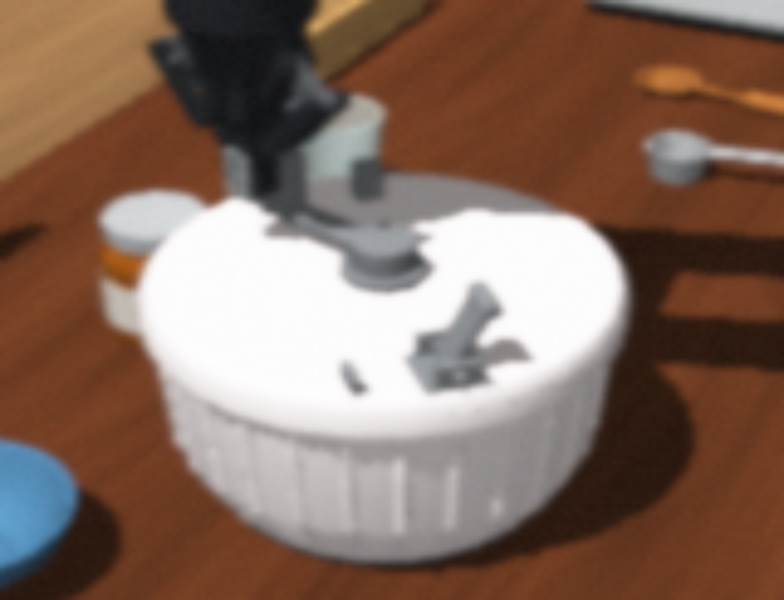

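View pics/top3.png

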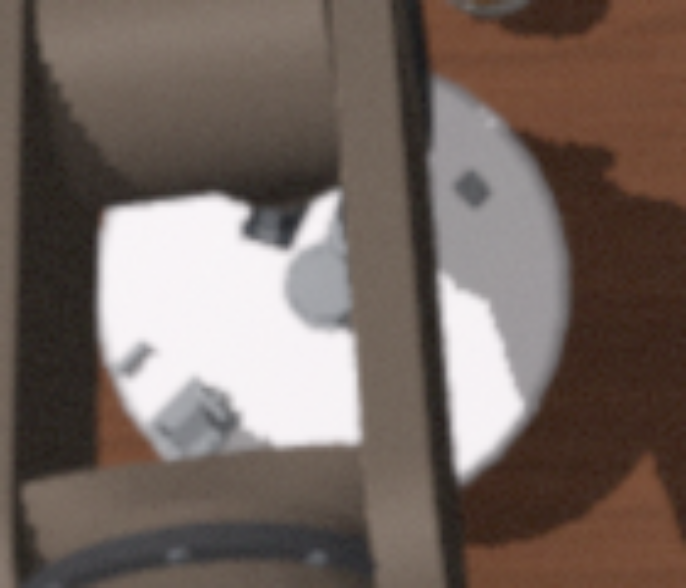

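The crank is following the fingers; the knob is now at about (290, 180) in the zoomed side view. I'll carry on to roughly 0.08 rad and then creep.

Emit:
{"name": "send_rows", "arguments": {
  "targets": [1, -3.5, 0.3, 0, 0, 0, 0.05, 1, -7.2, 1.2, 0, 0, 0, 0.1, 1, -10.9, 1.8, 0, 0, 0, 0.15, 1, -14.6, 2.3, 0, 0, 0, 0.2, 1, -18.4, 2.5, 0, 0, 0, 0.25, 1, -22, 2.6, 0, 0, 0, 0.3, 1, -24, 2.5, 0, 0, 0, 0.32, 1, -26, 2.5, 0, 0, 0, 0.35, 1, -28, 2.3, 0, 0, 0, 0.38, 1, -30, 2.2, 0, 0, 0, 0.4, 1, -30, 2.2, 0, 0, 0, 0.4, 1, -30, 2.2, 0, 0, 0, 0.4]
}}

```text
time: 6.72
position: [0.6484, 0.081, 0.1934]
tool_rot: [-2.846, -1.33, 0.0]
wrist_force: [0.2, 0.7, -0.1]
finger_gap: 0.0001
```

Run:
```python
from h import *
q=np.load('q.npy');s=bot.observe();print(s['time'],s['position'],s['wrist_force'])
for th in (.1,.05,0,-.03,-.06):
  p,a=push(q,th,.022,.1938);print(round(th,2),[float(v) for v in shift(p,a)])
```

```text
6.7167 [0.64843697 0.08102805 0.19336041] [ 0.20685895  0.71053132 -0.12520865]
0.1 [-0.1, 0.9, -0.4, -0.0, 0.0, 0.004]
0.05 [-3.8, 1.9, -0.4, -0.0, 0.0, 0.054]
0 [-7.5, 2.7, -0.4, -0.0, 0.0, 0.104]
-0.03 [-9.7, 3.1, -0.4, -0.0, 0.0, 0.134]
-0.06 [-11.9, 3.5, -0.4, -0.0, 0.0, 0.164]
```

Emit:
{"name": "send_rows", "arguments": {
  "targets": [1, -2, 1.4, 0, 0, 0, 0.03, 1, -3.5, 1.8, 0, 0, 0, 0.05, 1, -4.5, 2.0, 0, 0, 0, 0.065, 1, -5.5, 2.2, 0, 0, 0, 0.08, 1, -5.5, 2.2, 0, 0, 0, 0.08]
}}

```text
time: 7.13
position: [0.6465, 0.0753, 0.1933]
tool_rot: [2.898, 1.212, -0.0]
wrist_force: [-0.1, 0.3, 0.0]
finger_gap: -0.0001
```

Emit:
{"name": "send_rows", "arguments": {
  "targets": [1, -0.5, 0, 0, 0, 0, 0.01, 1, -1, 0, 0, 0, 0, 0.02, 1, -1, 0, 0, 0, 0, 0.02]
}}

```text
time: 7.38
position: [0.6459, 0.0747, 0.1933]
tool_rot: [2.91, 1.183, 0.0]
wrist_force: [0.5, -0.2, -0.0]
finger_gap: -0.0001
```

Run:
```python
from h import *
q=np.load('q.npy');s=bot.observe();print(s['time'],s['position'],s['wrist_force'])
M=R.from_rotvec(s['tool_rot']).as_matrix();print('toolF',M.T@s['wrist_force'])
for th in (0,-.03,-.06):
  p,a=push(q,th,.022,.1938);print(round(th,2),[float(v) for v in shift(p,a)])
for n in('side','top'):
  a=viewer.get_image(n)[:,:,::-1];cv2.imwrite('pics/%s4.png'%n,cv2.resize(a[155:305,235:395] if n=='side' else a[155:275,205:345],None,fx=4.9,fy=4.0 if n=='side' else 4.9))
```

```text
7.3833 [0.64585144 0.0746717  0.1933343 ] [ 0.47596113 -0.18296686 -0.00276453]
toolF [0.21334978 0.46313896 0.00277319]
0 [-0.8, 0.7, -0.5, 0.0, -0.0, 0.002]
-0.03 [-3.0, 1.4, -0.5, 0.0, -0.0, 0.032]
-0.06 [-5.2, 1.9, -0.5, 0.0, -0.0, 0.062]
```

View pics/side4.png

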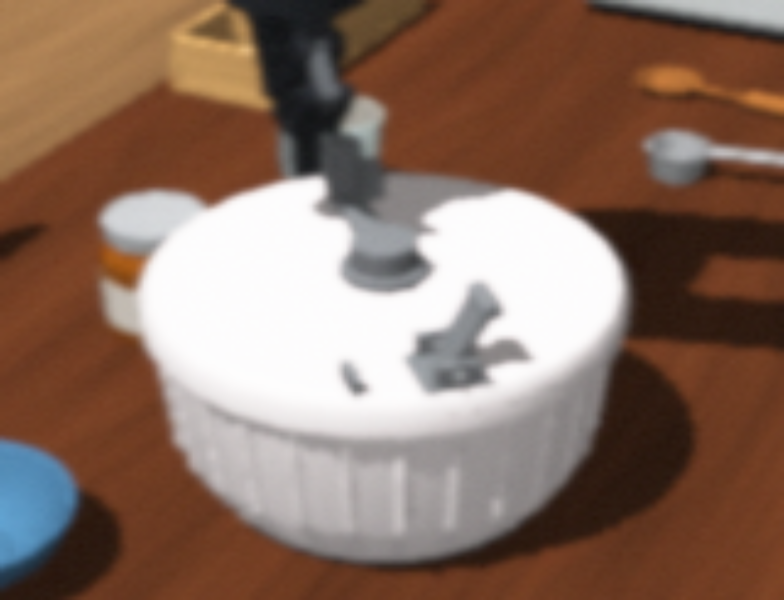

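The knob is now close to the stop block, at about (345, 170) in the zoom. The force is still in the noise, so I'll creep until it rises.

Emit:
{"name": "send_rows", "arguments": {
  "targets": [1, -0.4, 0.1, 0, 0, 0, 0, 1, -0.8, 0.2, 0, 0, 0, 0, 1, -0.8, 0.2, 0, 0, 0, 0]
}}

```text
time: 7.73
position: [0.6454, 0.074, 0.1933]
tool_rot: [-2.91, -1.184, 0.0]
wrist_force: [0.2, -0.2, -0.7]
finger_gap: -0.0
```

Emit:
{"name": "send_rows", "arguments": {
  "targets": [1, -0.4, 0.1, 0, 0, 0, 0, 1, -0.8, 0.2, 0, 0, 0, 0, 1, -0.8, 0.2, 0, 0, 0, 0]
}}

```text
time: 7.98
position: [0.6452, 0.0737, 0.1933]
tool_rot: [-2.91, -1.184, -0.001]
wrist_force: [1.1, 4.3, -0.4]
finger_gap: 0.0001
```

Run:
```python
from h import *
q=np.load('q.npy');s=bot.observe();print(s['time'],s['position'])
M=R.from_rotvec(s['tool_rot']).as_matrix();print('toolF',M.T@s['wrist_force'])
p,a=push(q,0,.022,.1938);print([float(v) for v in shift(p,a)])
```

```text
7.9833 [0.64521137 0.07365791 0.193338  ]
toolF [ 3.74157035 -2.30648831  0.4245175 ]
[0.3, 0.5, -0.5, -0.0, -0.001, 0.003]
```

Contact is clear: 4 N, and the position agrees with crank angle 0 to 0.3 mm. I'll back off the way I came, rise and look.

Emit:
{"name": "send_rows", "arguments": {
  "targets": [1, 5, 0, 0, 0, 0, 0, 1, 15, 0, 0, 0, 0, 0, 1, 25, 0, 0, 0, 0, 0, 1, 25, 0, -30, 0, 0, 0, 1, 25, 0, -70, 0, 0, 0, 1, 25, 0, -70, 0, 0, 0, 1, 0, 100, -70, 0, 0, 0, 1, 0, 100, -70, 0, 0, 0, 1, 0, 100, -70, 0, 0, 0, 1, 0, 100, -70, 0, 0, 0]
}}

```text
time: 8.82
position: [0.7174, -0.0019, 0.263]
tool_rot: [2.91, 1.179, 0.001]
wrist_force: [0.5, -1.0, 0.2]
finger_gap: 0.0001
```

Run:
```python
from h import *
s=bot.observe();print(s['time'],s['position'],s['wrist_force'])
for n in('side','top'):
  a=viewer.get_image(n)[:,:,::-1];cv2.imwrite('pics/%s5.png'%n,cv2.resize(a[185:305,245:385] if n=='side' else a[155:275,205:345],None,fx=5,fy=5,interpolation=cv2.INTER_CUBIC))
```

```text
8.8167 [ 0.71739857 -0.00193847  0.2629838 ] [ 0.47110922 -1.0004037   0.21403289]
```

View pics/side5.png

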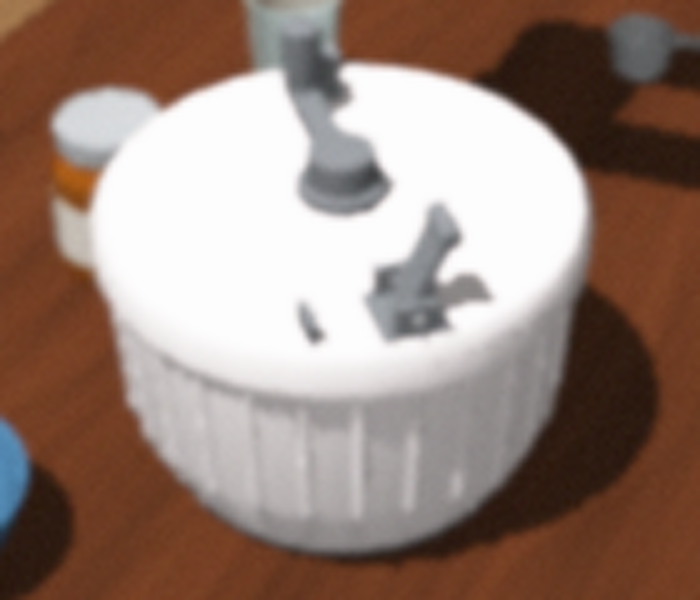

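View pics/top5.png

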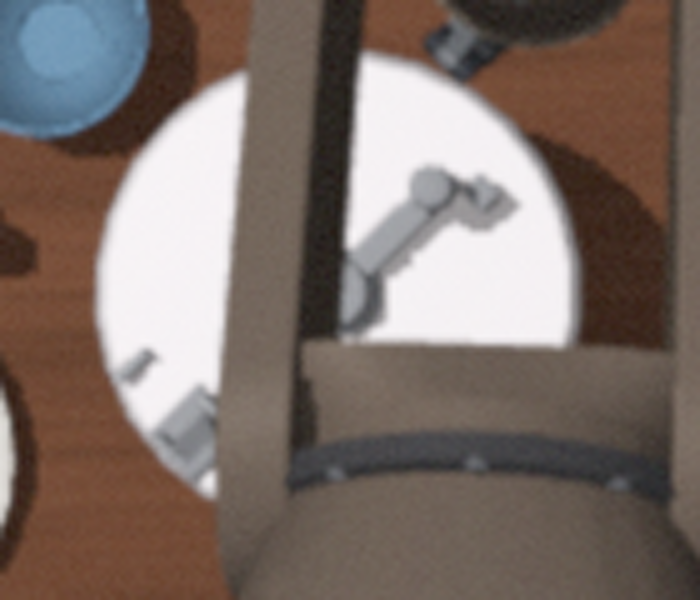

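The crank arm lies along the stop block, with the knob at (433, 185) in the zoomed top view, and the lid rim has not moved. Next is the latch.

```bash
cat >> h.py <<'E'
def lat(q,off,z): # TCP at off (m) along spinner +y from pivot
    p=np.array(w(q,[-.1,off,z]));return p,q[2]+np.pi/2
E
python3 - <<'E'
from h import *
q=np.load('q.npy')
for th in(0,.03):print((proj('top',w(q,knob(th)))-[205,155]+.5)*5,(proj('side',w(q,knob(th)))-[245,185]+.5)*5)
p,a=lat(q,-.052,.26);print(p,shift(p,a))
E
```

```text
[432.22513759 184.84539716] [302.15593073  22.14729386]
[429.07713429 181.75773617] [298.1269597   22.80920906]
[0.47289799 0.14551369 0.26      ] [-7.340e+01 -2.725e+02  2.900e+00 -0.000e+00  0.000e+00  1.000e-03]
```

The crank angle reads 0, within about 0.01 rad. Moving to the latch.

Emit:
{"name": "send_rows", "arguments": {
  "targets": [1, -10, -35, 0, 0, 0, 0, 1, -20, -70, 0, 0, 0, 0, 1, -73, -272.5, 0, 0, 0, 0, 1, -73, -272.5, 0, 0, 0, 0, 1, -73, -272.5, 0, 0, 0, 0, 1, -73, -272.5, 0, 0, 0, 0, 1, -73, -272.5, 0, 0, 0, 0, 1, -73, -272.5, 0, 0, 0, 0, 1, -73, -272.5, 0, 0, 0, 0, 1, -73, -272.5, 0, 0, 0, 0, 1, -73, -272.5, 0, 0, 0, 0, 1, -73, -272.5, 0, 0, 0, 0]
}}

```text
time: 9.92
position: [0.4731, 0.1457, 0.2632]
tool_rot: [2.91, 1.183, 0.0]
wrist_force: [0.5, -0.8, -0.4]
finger_gap: 0.0
```

Run:
```python
from h import *
q=np.load('q.npy');s=bot.observe();print(s['time'],s['position'],s['wrist_force'])
p,a=lat(q,-.052,.195);print(p,shift(p,a))
a=viewer.get_image('side')[:,:,::-1];cv2.imwrite('pics/s6.png',cv2.resize(a[155:305,235:395],None,fx=4.9,fy=4.0))
```

```text
9.9167 [0.47314626 0.14567283 0.26324188] [ 0.51851213 -0.76003192 -0.39823251]
[0.47289799 0.14551369 0.195     ] [-3.00e-01 -1.00e-01  6.82e+01  0.00e+00 -0.00e+00  2.00e-03]
```

View pics/s6.png

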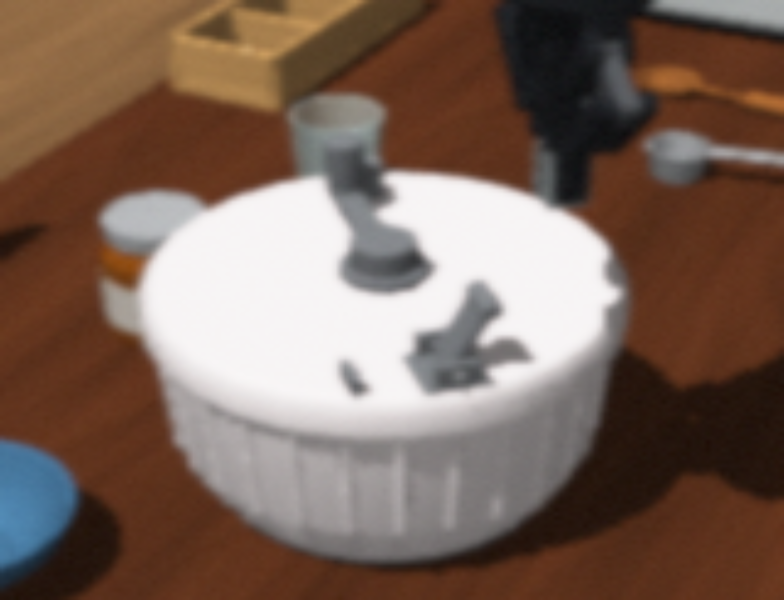

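The fingers are at about (565, 190), on the open side of the latch and clear of it. I'll descend, close most of the gap and look again.

Emit:
{"name": "send_rows", "arguments": {
  "targets": [1, 0, 0, 25, 0, 0, 0, 1, 0, 0, 50, 0, 0, 0, 1, 0, 0, 66, 0, 0, 0, 1, 0, 0, 68, 0, 0, 0, 1, 4, 0, 68, 0, 0, 0, 1, 8, 0, 68, 0, 0, 0, 1, 8, 0, 68, 0, 0, 0]
}}

```text
time: 10.55
position: [0.4798, 0.152, 0.1965]
tool_rot: [2.91, 1.183, 0.004]
wrist_force: [0.7, 0.3, 0.2]
finger_gap: -0.0001
```

Run:
```python
from h import *
q=np.load('q.npy');s=bot.observe();print(s['time'],s['position'],s['wrist_force'])
p,a=lat(q,-.0342,.195);print('contact',p,shift(p,a))
a=viewer.get_image('side')[:,:,::-1];cv2.imwrite('pics/s7.png',cv2.resize(a[155:305,235:395],None,fx=4.9,fy=4.0))
```

```text
10.55 [0.47979599 0.15201774 0.19645476] [0.65256515 0.33591676 0.23011801]
contact [0.48567634 0.15790537 0.195     ] [ 8.3e+00 -1.0e-01  1.5e+00  1.0e-03 -2.0e-03  3.0e-03]
```

View pics/s7.png

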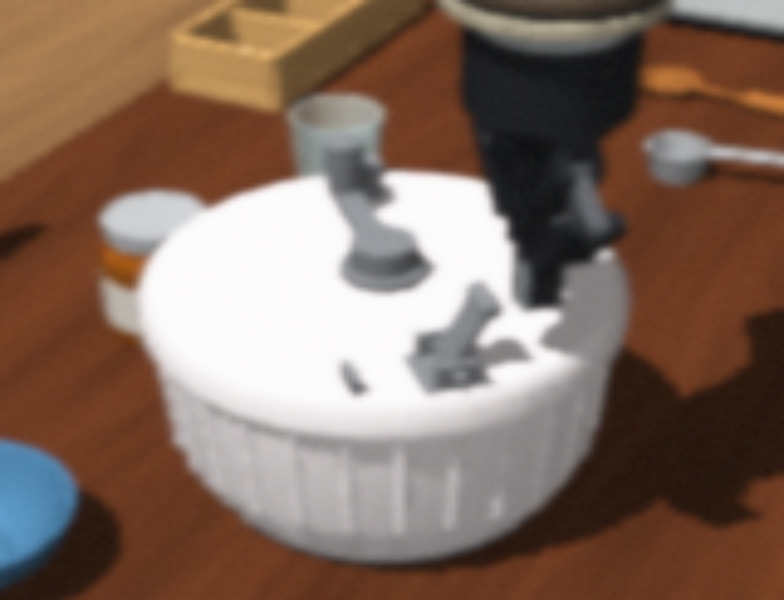

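The finger face stands just beside the bar, with the tips level with it. I'll make a short first push to check the force.

Emit:
{"name": "send_rows", "arguments": {
  "targets": [1, 3, 0, 0, 0, 0, 0, 1, 6, 0, 0, 0, 0, 0, 1, 8, 0, 0, 0, 0, 0, 1, 10, 0, 0, 0, 0, 0, 1, 12, 0, 0, 0, 0, 0, 1, 14, 0, 0, 0, 0, 0, 1, 14, 0, 0, 0, 0, 0]
}}

```text
time: 11.18
position: [0.4883, 0.1614, 0.1953]
tool_rot: [-2.91, -1.184, 0.0]
wrist_force: [-1.0, 0.1, 0.6]
finger_gap: -0.0002
```

Emit:
{"name": "send_rows", "arguments": {
  "targets": [1, 2, 0, 0, 0, 0, 0, 1, 4, 0, 0, 0, 0, 0, 1, 6, 0, 0, 0, 0, 0, 1, 6, 0, 0, 0, 0, 0]
}}

```text
time: 11.52
position: [0.4928, 0.1657, 0.1953]
tool_rot: [-2.91, -1.184, -0.001]
wrist_force: [-0.9, -0.4, 0.0]
finger_gap: -0.0003
```

Emit:
{"name": "send_rows", "arguments": {
  "targets": [1, 2, 0, 0, 0, 0, 0, 1, 4, 0, 0, 0, 0, 0, 1, 6, 0, 0, 0, 0, 0, 1, 8, 0, 0, 0, 0, 0, 1, 10, 0, 0, 0, 0, 0, 1, 10, 0, 0, 0, 0, 0]
}}

```text
time: 12.02
position: [0.4999, 0.1727, 0.1953]
tool_rot: [-2.91, -1.184, -0.001]
wrist_force: [0.0, 0.7, 0.5]
finger_gap: -0.0
```

Run:
```python
from h import *
q=np.load('q.npy');s=bot.observe();print(s['time'],s['position'],s['wrist_force'])
p,a=lat(q,-.017,.195);print('deadcentre',p,shift(p,a))
a=viewer.get_image('side')[:,:,::-1];cv2.imwrite('pics/s8.png',cv2.resize(a[155:305,235:395],None,fx=4.9,fy=4.0))
```

```text
12.0167 [0.49993146 0.17268273 0.1953156 ] [0.04365624 0.69404856 0.50146809]
deadcentre [0.49802396 0.16987936 0.195     ] [-3.3e+00  7.0e-01  3.0e-01  0.0e+00 -0.0e+00  3.0e-03]
```

View pics/s8.png

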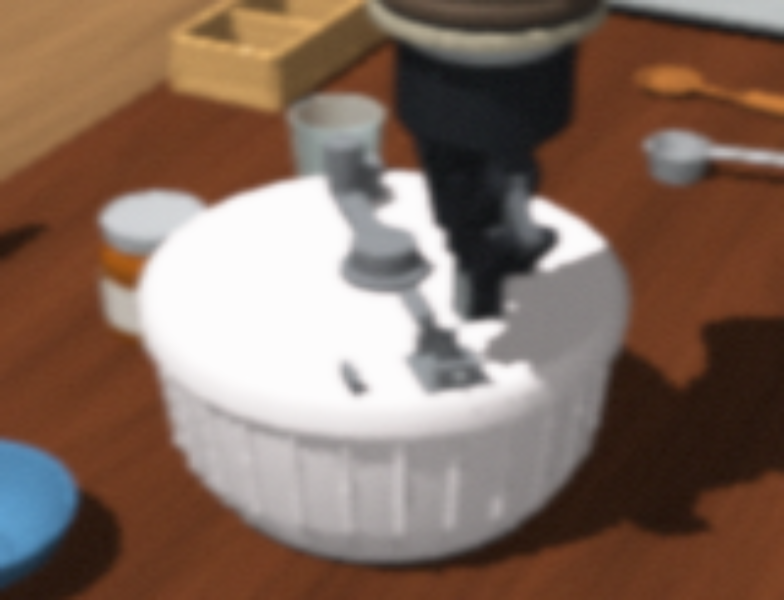

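The latch has snapped over; the lever now leans towards the catch, with its tip at about (415, 300). I'll back off, rise and move away.

Emit:
{"name": "send_rows", "arguments": {
  "targets": [1, -8, 0, 0, 0, 0, 0, 1, -20, 0, 0, 0, 0, 0, 1, -28, 0, 0, 0, 0, 0, 1, -28, 0, -30, 0, 0, 0, 1, -28, 0, -80, 0, 0, 0, 1, -28, 0, -80, 0, 0, 0, 1, -100, 150, -80, 0, 0, 0, 1, -100, 150, -80, 0, 0, 0, 1, -180, 200, -80, 0, 0, 0, 1, -180, 250, -80, 0, 0, 0, 1, -180, 250, -80, 0, 0, 0, 1, -180, 250, -80, 0, 0, 0, 1, -180, 250, -80, 0, 0, 0, 1, -180, 250, -80, 0, 0, 0, 1, -180, 250, -80, 0, 0, 0, 1, -180, 250, -80, 0, 0, 0]
}}

```text
time: 13.4
position: [0.5442, -0.1325, 0.2751]
tool_rot: [-2.91, -1.182, 0.001]
wrist_force: [-0.7, 0.4, 0.1]
finger_gap: -0.0
```

Run:
```python
from h import *
q=np.load('q.npy');s=bot.observe();print(s['time'],s['position'],s['wrist_force'])
for n in('side','top'):
  im=viewer.get_image(n)[:,:,::-1];cv2.imwrite(f'pics/{n}9.png',im)
  o=[205,155] if n=='top' else [245,185]
  im=cv2.resize(im[155:275,205:345] if n=='top' else im[185:305,245:385],None,fx=5,fy=5,interpolation=cv2.INTER_CUBIC)
  for P in [knob(0),[.088,-.017,.187],[-.1,.046,.172],tip(.9)]+[[.125*np.cos(t),.125*np.sin(t),.16] for t in np.arange(0,6.28,.3)]:
    u=(proj(n,w(q,P))-o+.5)*5
    cv2.circle(im,tuple(int(v) for v in u),3,(0,0,255),-1)
  cv2.imwrite(f'pics/fin_{n}.png',im)
```

```text
13.4 [ 0.54423738 -0.13245514  0.27510278] [-0.68371589  0.43910019  0.08747841]
```

View pics/fin_side.png

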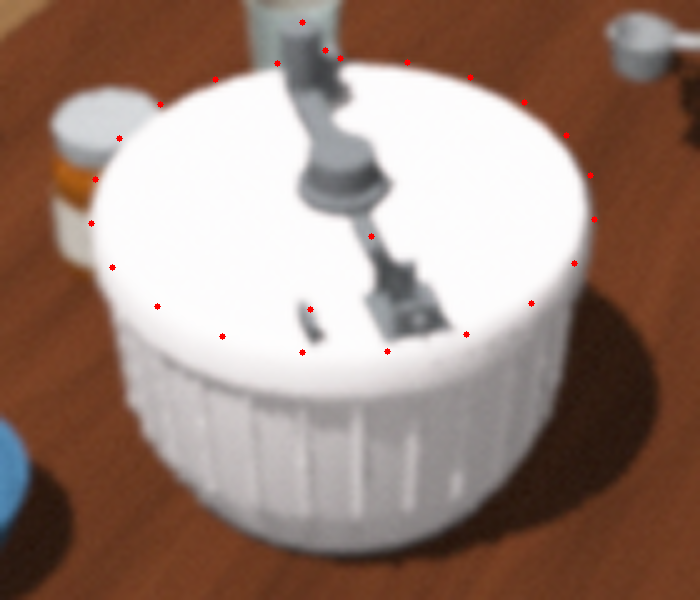

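View pics/fin_top.png

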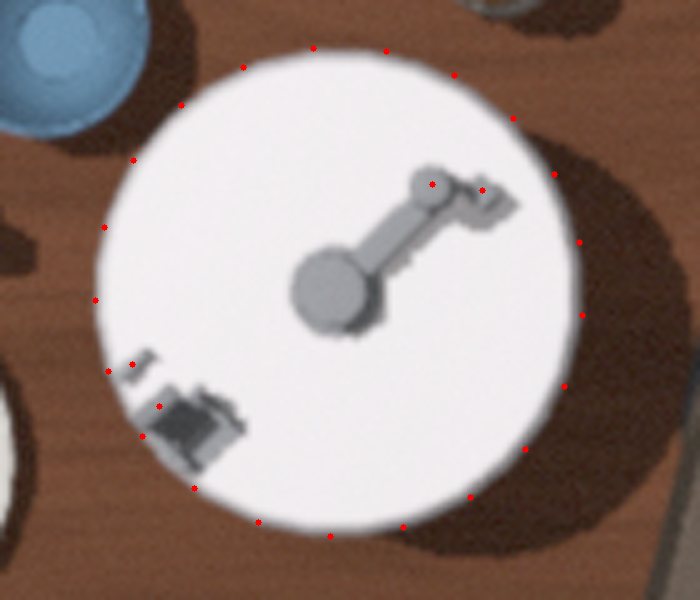

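View pics/top9.png

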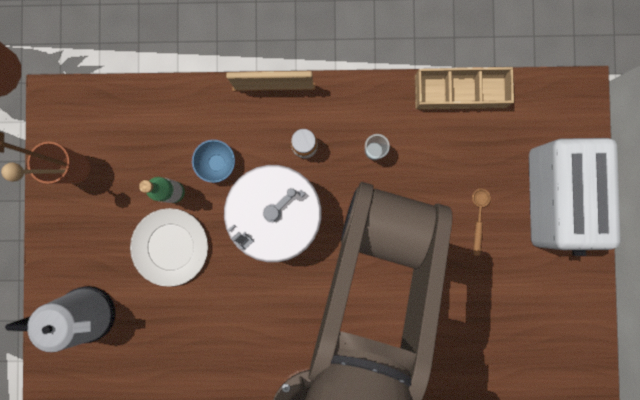

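The knob, stop block, catch and latch tip all match the model for crank 0 and latch 0.9. The rim and the bystanders I can see look unmoved. Handing in.

```bash
python3 -c "
from station import bot;print(bot.sign_off())"
```

```text
the job is handed in; nothing more can be done
None
```

I parked the crank against the stop block, then flipped the latch to its locked position, and handed the job in at about 13.5 s of robot time. I used only the shut fingertips. The sign-off gives no verdict.

- **Crank:** I pushed the knob clockwise along its arc until the force rose to about 4 N at the stop. In the final pictures the knob is within a pixel of the 0 rad position in the top view. In the side view it is about one pixel off, which was also the fit error there.
- **Latch:** I pushed the bar from its open side past dead centre, and it snapped over. After I backed off, its tip sat at the predicted 0.9 rad position in both views.
- **Rest of the scene:** The lid rim had not shifted visibly, and the bystanders I could see stood where they were. In the last top view the arm covered the scoop, but the side view showed it in place. No force reading went above 5 N, and no check failed.

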